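# Hold the two-stage exposure button on an X-ray console

## Robot

A 6-joint arm with a two-finger parallel gripper is mounted at the origin on the work surface. World frame = base frame: x ahead of the robot, y to its left, z up, the work surface at z = 0. Lengths are in mm, angles in rad, forces in N, time in s.
With the tool pointing down it reaches from about 350 to 875 mm from the base axis. Payload 4.2 kg.
Tool frame: the origin (TCP) lies midway between the tips of the shut fingers; the grasp point (between the pads) lies 19 mm behind it (arm.grasp_offset is the distance from the TCP to the grasp point, in mm); z points along the fingers, y is the direction in which the jaws open and shut (so a half turn about z gives the same grasp; the last joint's range is limited). The gripper opens to 85 mm and grips with 20 to 120 N. Pads are 22 mm wide; open, the fingers measure 114 mm over their backs; the gripper's body (76 mm by 85 mm) begins 54 mm behind the grasp point. The pads swing forward as they close: fully open they stand 13 mm farther back than shut.
Start: joints at [-1.046, 0.385, 0.008, 0, -1.194, -0.259], TCP at [164.192, -603.026, 231.312] pointing down, gripper open.
Joint ranges: [-3.14, 3.14], [-1.21, 2.06], [-1.07, 1.41], [-3.16, 2.05], [-2.99, -0.16], [-3.1, 3.1]. Speed limits (rad/s): [2.79, 2.79, 3.14, 3.14, 3.14, 3.14].

## Interface

Orientations are given as a unit quaternion [x, y, z, w].
In Python, from bench import arm gives the robot as it stands.
- The arm moves only by the tool move_arm, never from a script. Its argument "moves" is a list of rows, each an object with "gripper": the gripper's target within -1 to 1 (fully open at 1, half-way at 0, shut at -1); "xyz": the shift along the tool's x, y, z in cm, a list of three; "angular": the turn, a rotation vector about the tool's x, y, z in rad, a list of three. In form: [{"gripper": gripper, "xyz": [dx, dy, dz], "angular": [wx, wy, wz]}, ...]. A call has 1 to 10 rows; each row is the pose to reach, as a shift and turn from the pose commanded when the call began, along the tool's axes at that moment; what a row does not reach only later rows make up. A row lasts 1/8 s, in which the tool goes at most 62.5 mm and 10.7 degrees, less where a joint would pass 70% of its speed; a pose out of reach is approached as far as the arm can. A call with a gripper value outside its range is refused whole. The fingers move at their own pace and stop on an object; the grip force is fixed at half the most. Time passes only in rows, so rows that repeat a pose let the fingers close. It gives the time, the measured TCP pose, the force and the opening at its end, in the units of the state.
- arm.read_state(): the state, without advancing time (a new reading comes with each control period).
- arm.get_image(name): name is "side" or "top"; returns (picture, depth): 480x640x3 uint8, blue, green, red; 480x640 float32, mm along the optical axis (not along the pixel's ray), 0 where there is no reading.
- arm.get_calibration(name): a dict with "camera_matrix" (3x3 intrinsics, pixels), "k1" (the pictures are not rectified: a ray, as slopes to the right and down, at radius r is drawn at 1 + k1 r^2 times it, then the intrinsics apply), "R" (3x3) and "t" (3): a world point X has camera coordinates R X + t. Camera axes: x right, y down, z forward; pixel columns grow to the right and rows downward; lengths in mm; the calibration is good to about 2 mm. A picture is of the moment at which its call begins. get_calibration takes no time and is no camera call.
- arm.job_done(): hands the job in, once; it reports no verdict.
The state is a dict: "clock": time; "joints": joint angles; "joint_vel": joint speeds; "joint_efforts": joint torques, N m; "position": TCP position; "ee_rot": TCP orientation; "contact_force": force on the tool from outside, world axes, zero at the start; "wrist_torque": the same for the moment, N m; "gripper_width": finger opening in mm.
Only numpy, scipy, OpenCV 4.12 (cv2) and the standard library are available. Lean on these libraries where they do the work, as an engineer would, in place of code of your own. Each camera call takes 0.05 s, during which the arm holds its last target. There are 200 camera calls.

## Task

Make the exposure at the X-ray control console: turn the bar-handled mode selector clockwise as far as it goes, then press the round exposure button down to its first stop and keep it there for two full seconds while the tube gets ready, and only then press it through, right down to the bottom, firmly but without forcing it. Finish while still holding the button fully down. Leave the emergency-stop mushroom alone and do not shift the mug, the mouse or the pen.

Things in the scene. Friction and masses are not known exactly. Their poses are not given: they have to be found in the camera images.
- console: White desk-top console, fixed, 240 mm deep (x), 340 mm wide (y). Origin: centre of its footprint on the desk; x points away from the operator, z up. Its panel slopes 12 degrees, rising along x: 47 mm high at the front edge, 72 over the origin, 97 at the rear. From the operator: selector front left, exposure button front right, emergency stop rear right; display and flat keys between, not used.
- selector_grip (a point): Grip point of the mode selector, a black rotary switch front left (+y) on the panel: on its axis, 28 mm above the panel. Upright bar handle 46 mm long, 12 mm thick, from 7 to 38 mm above the panel, on a round skirt 46 mm across, 7 mm high. The frame turns with the handle: x along the bar to its marked end, y across it (pinch this way), z out of the panel along the axis.
- selector (a joint): Selector angle (rad), growing clockwise from above: 0 off, 1.2 ready, against its end stop. At 0 the bar's marked end points 0.6 rad to the left (+y) of straight up the slope, at 1.2 it points 0.6 rad to the right. Starts between 0 and 0.3; friction of 0.06 Nm holds it where it is left.
- exposure_cap: Exposure button: black cylinder 32 mm across, 24 mm proud of the panel when free, in a collar 52 mm across, 6 mm high. Origin: centre of its flat top; z out of the panel, square to the slope. Moves 12 mm along -z: first 6 mm take 2 N rising to 5 N, up to the first stop, where the push must climb to 10 N to go on; second 6 mm take 10 to 14 N, then the solid bottom. Springs back if let go.
- prep (a joint): Travel of the first stage (m): 0 free, 0.006 at the first stop; stays about 0.006 while the second stage is pressed.
- expose (a joint): Travel of the second stage (m): 0 until the cap is pushed past the first stop, 0.006 at the bottom.
- emergency_stop (a joint): Travel of the emergency stop (m), 0 free to 0.006 pressed; needs about 6 N to start moving. Not to be touched.
- emergency_stop_top (a point): Top centre of the emergency-stop mushroom, 40 mm across, standing 36 mm out of the panel, 66 mm behind the panel centre (along the slope) and 112 mm to its right.
- mug: White coffee mug, 82 mm across and 95 mm high, handle on its own +y side, on the desk beside the rear left of the console. Origin: centre of its underside. Leave it where it is.
- mouse: Black computer mouse, 106 by 60 mm, 36 mm high, on a thin flat mat to the right of the console. Origin: centre of its underside. Leave it where it is.
- pen: Ball-point pen, 140 mm long, 10 mm thick, lying along its own x on the desk beside the front left of the console. Origin: middle of its underside. Leave it where it is.

How it is judged:
By the outcome, as a careful person would: the job done as asked, in the order asked, and still so for the second after the job is handed in, while the arm keeps its last pose, push and grip.
It also fails if it takes over 58 s, if anything falls off the work surface, if the arm or the gripper's body presses on something with over 40 N, if the wrist force passes 120 N, or if a joint passes its speed limit or range.

## Working session

There is one attempt and no reset: what is moved stays moved. The work goes in short steps, Python scripts to look and compute and a tool call to move; the robot and the scene stay as the last step left them, time stands still between calls to the robot, and variables do not carry over. Pictures are saved under pics/ and viewed, about 8 in all and at most 12, crops included, and the job is handed in when it is done.

Besides the shell and the picture viewer there is one more tool, called after "Emit:" as name(argument=value, ...), one argument or row to a line, values as JSON. move_arm: Moves the arm, as the interface text tells. Its arguments: {"type":"object","properties":{"moves":{"type":"array","items":{"type":"object","properties":{"gripper":{"type":"number"},"xyz":{"type":"array","items":{"type":"number"}},"angular":{"type":"array","items":{"type":"number"}}}}}},"required":["moves"]}

```bash
mkdir -p pics
cat > h.py <<'E'
import numpy as np, cv2
from bench import arm
def snap(n):
    im,d=arm.get_image(n); cv2.imwrite(f'pics/{n}.png',im); np.savez(f'pics/{n}.npz',im=im,d=d); return im,d
def world(n,u,v,z):
    c=arm.get_calibration(n);K=np.array(c['camera_matrix'],float)
    s=cv2.undistortPoints(np.array([[[u,v]]],float),K,np.array([c['k1'],0,0,0.]))[0,0]
    return np.array(c['R']).T@(np.array([s[0]*z,s[1]*z,z])-np.array(c['t']).ravel())
def pix(n,X):
    c=arm.get_calibration(n);K=np.array(c['camera_matrix'],float)
    p=np.array(c['R'])@np.array(X,float)+np.array(c['t']).ravel();s=p[:2]/p[2];s=s*(1+c['k1']*(s@s))
    return K[:2,:2]@s+K[:2,2]
E
python3 - <<'E'
from h import *
for n in('side','top'):
    snap(n);c=arm.get_calibration(n);print(n,c['k1'],(-np.array(c['R']).T@np.array(c['t']).ravel()).round(),np.array(c['R']).round(2).tolist(),np.array(c['camera_matrix'])[0,0])
print(arm.read_state())
E
```

```text
side 0.010043369812284196 [235. 873. 681.] [[-0.92, -0.4, -0.01], [-0.2, 0.5, -0.84], [0.34, -0.77, -0.54]] 489.6095494504406
top -0.13936281120537 [ 419.   16. 1204.] [[-0.02, -1.0, -0.01], [-0.98, 0.03, -0.17], [0.17, 0.01, -0.98]] 620.0625659366927
{'clock': 0.1, 'joints': array([-1.04639098e+00,  3.85459417e-01,  6.78713091e-03, -4.08774626e-04,
       -1.19399794e+00, -2.58609012e-01]), 'joint_vel': array([ 0.00034626, -0.00070327,  0.00283179,  0.00135311,  0.00061414,
        0.00072797]), 'joint_efforts': array([ 1.12576558e-04, -3.93319952e+01,  1.88929063e+01,  4.19797540e+00,
       -2.58869928e-03,  7.28327393e-06]), 'position': array([ 164.05819794, -602.55679135,  230.35672559]), 'ee_rot': array([-1.32432529e-01,  9.91191561e-01,  9.38548607e-04, -1.81919730e-04]), 'contact_force': array([-0.36689091,  0.16502082, -0.24163967]), 'wrist_torque': array([-0.02452719, -0.01914811,  0.05047726]), 'gripper_width': 85.14431525042471}
```

View pics/top.png

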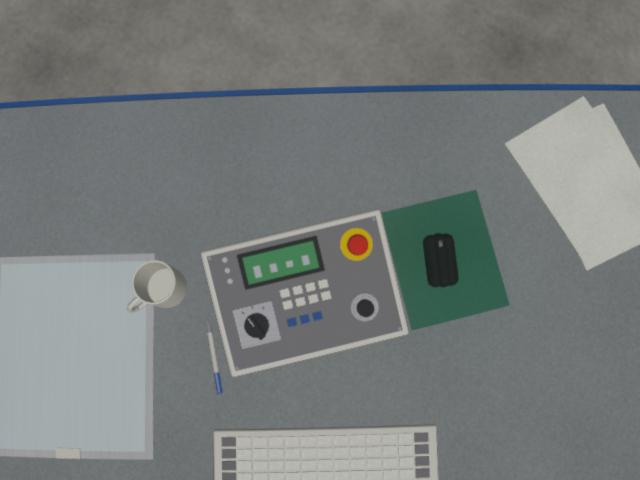

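View pics/side.png

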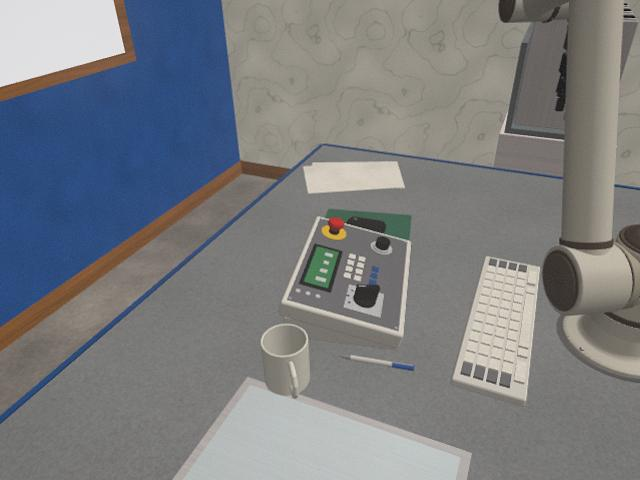

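The top view shows the console turned roughly 12°. Its corners are near (203,253), (379,212), (406,333) and (234,375), the selector is at (257,325), the button at (365,307) and the e-stop at (357,244). I'll enlarge both views.

Run:
```python
from h import *
t=np.load('pics/top.npz')['im'];s=np.load('pics/side.npz')['im']
a=cv2.resize(t[205:380,195:415],None,fx=3.4,fy=3.4,interpolation=cv2.INTER_CUBIC);cv2.imwrite('pics/c1.png',a)
b=cv2.resize(s[210:350,275:425],None,fx=4.2,fy=4.2,interpolation=cv2.INTER_CUBIC);cv2.imwrite('pics/c2.png',b)
```

```text
(no output)
```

View pics/c1.png

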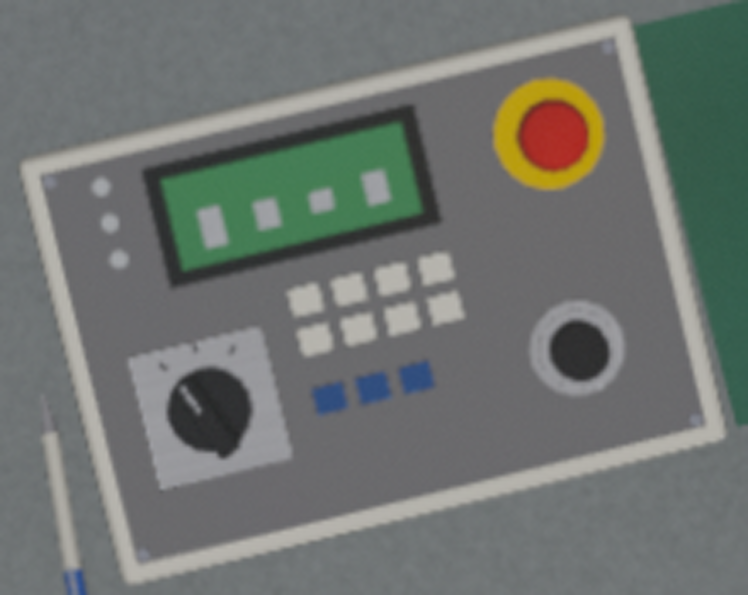

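View pics/c2.png

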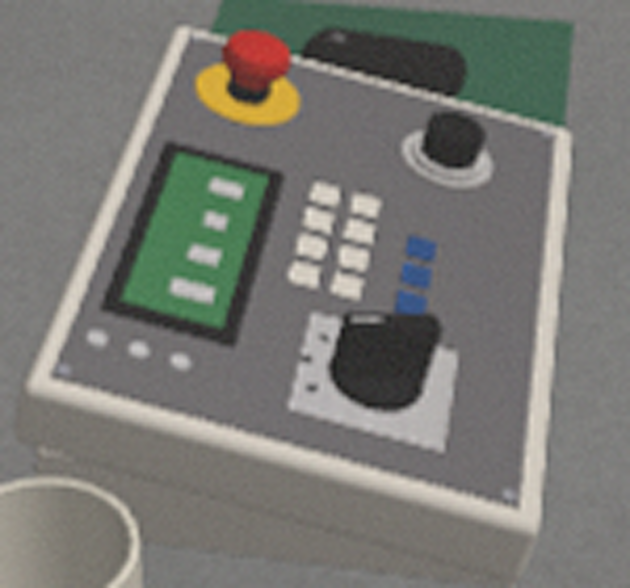

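```bash
cat > fit.py <<'E'
from h import *
from scipy.optimize import least_squares
def T(p): return (np.array(p)+.5)/3.4-.5+[195,205]
def S(p): return (np.array(p)+.5)/4.2-.5+[275,210]
a=np.radians(12);ca,sa=np.cos(a),np.sin(a)
P=lambda s,y,h:np.array([s*ca-h*sa,y,72+s*sa+h*ca])   # panel coords -> console frame
C=[(120,170,97),(120,-170,97),(-120,-170,47),(-120,170,47)]
def W(q,X): c,s=np.cos(q[2]),np.sin(q[2]);return np.array([q[0]+c*X[0]-s*X[1],q[1]+s*X[0]+c*X[1],X[2]])
tc=[(25,163),(628,18),(724,436),(130,582)];sc=[(30,387),(183,28),(570,130),(538,520)]
def obs(q):
    r=[]
    for k,(m,n) in enumerate(zip(tc,sc)): r+=[('top',T(m),C[k],'cor%d'%k),('side',S(n),C[k],'cor%d'%k)]
    es=P(66,-112,36);r+=[('top',T((554,135)),es,'es'),('side',S((257,46)),es,'es')]
    b=P(q[3],q[4],24);r+=[('top',T((579,351)),b,'cap'),('side',S((455,128)),b,'cap')]
    pl=P(q[5],q[6],0);r+=[('top',T((210,408)),pl,'plate'),('side',S((376,380)),pl,'plate')]
    return r
def res(q): 
    q=np.r_[q];return np.concatenate([pix(n,W(q,X)+q[7:10]*(n=='top')+q[10:13]*(n=='side'))-p for n,p,X,_ in obs(q)]+[q[7:13]/3])
if __name__=='__main__':
    f=least_squares(res,[500,50,.2,-50,-110,-50,90]+[0]*6,loss='soft_l1');q=f.x
    print(q.round(3).tolist())
    for (n,p,X,l),e in zip(obs(q),res(q)[:-6].reshape(-1,2)): print(n,l,e.round(2))
    np.save('q.npy',q)
    for l,X in(('cap',P(q[3],q[4],24)),('grip',P(q[5],q[6],28)),('es',P(66,-112,36))):print(l,W(q,X).round(1))
    # depth check: top camera points on panel
    for n in('top','side'):
        d=np.load(f'pics/{n}.npz')['d'];E=[]
        for s in range(-80,-20,20):
            for y in range(-60,50,20):
                X=W(q,P(s,y,0));u,v=pix(n,X).round().astype(int);E.append(world(n,u,v,d[v,u])-X)
        print(n,'depth err',np.median(E,0).round(1))
    # handle drawing for angles
    for g in(0,.1,.2,.3):
        t=.6-g;e=[]
        for k in(23,-23):
            X=W(q,P(q[5]+k*np.cos(t),q[6]+k*np.sin(t),38))
            e+=[((pix('top',X)-[195,205]+.5)*3.4-.5).round().tolist(),((pix('side',X)-[275,210]+.5)*4.2-.5).round().tolist()]
        print(g,e)
E
python3 fit.py
```

```text
Traceback (most recent call last):
  File "fit.py", line 20, in <module>
    f=least_squares(res,[500,50,.2,-50,-110,-50,90]+[0]*6,loss='soft_l1');q=f.x
  File "fit.py", line 18, in res
    q=np.r_[q];return np.concatenate([pix(n,W(q,X)+q[7:10]*(n=='top')+q[10:13]*(n=='side'))-p for n,p,X,_ in obs(q)]+[q[7:13]/3])
                                      ~~~^^^^^^^^^^^^^^^^^^^^^^^^^^^^^^^^^^^^^^^^^^^^^^^^^^
  File "h.py", line 10, in pix
    c=arm.get_calibration(n);K=np.array(c['camera_matrix'],float)
ValueError: time passes only in moves, steps and waits
```

```bash
sed -i 's/^from bench import arm/from bench import arm\nCAL={n:arm.get_calibration(n) for n in("top","side")}/; s/c=arm.get_calibration(n)/c=CAL[n]/' h.py; python3 fit.py
```

```text
[528.792, 55.239, 0.218, -50.177, -98.51, -35.562, 102.058, -0.292, 2.581, -11.496, 0.292, -2.581, -2.887]
top cor0 [-1.77 -1.96]
side cor0 [-3.14 -0.75]
top cor1 [-0.37 -3.32]
side cor1 [-3.17 -1.42]
top cor2 [1.98 1.18]
side cor2 [ 1.46 -0.08]
top cor3 [0.1  2.38]
side cor3 [1.98 2.38]
top es [0.2  0.02]
side es [ 0.42 -0.63]
top cap [ 0.06 -0.02]
side cap [-0.03  0.14]
top plate [0.39 0.03]
side plate [-0.29  0.65]
cap [497.4 -52.6  85. ]
grip [467.  146.1  92. ]
es [608.8 -41.7 120.9]
top depth err [-0.  -0.1  1.7]
side depth err [-0.5  2.9  2.2]
0 [[176.0, 389.0], [350.0, 326.0], [242.0, 447.0], [436.0, 314.0]]
0.1 [[179.0, 386.0], [348.0, 323.0], [239.0, 450.0], [438.0, 318.0]]
0.2 [[182.0, 383.0], [346.0, 320.0], [235.0, 453.0], [439.0, 321.0]]
0.3 [[186.0, 381.0], [345.0, 316.0], [232.0, 455.0], [441.0, 324.0]]
```

```bash
sed -i 's/^C=.*/C=[(1,1),(1,-1),(-1,-1),(-1,1)];Cn=lambda k,e:P(C[k][0]*(122.7-e),C[k][1]*(170-e),0)/; s/C\[k\],.cor%d.%k/Cn(k,q[13]),"cor%d"%k/g; s/\[0\]\*6,/[0]*6+[3],/; s/q\[7:13\]\/3/q[7:13]\/2/' fit.py; python3 fit.py
```

```text
[526.545, 57.576, 0.216, -48.745, -98.346, -34.694, 100.317, 0.038, 0.452, 0.379, -0.038, -0.452, 0.112, 5.089]
top cor0 [ 0.18 -0.2 ]
side cor0 [-0.02 -1.55]
top cor1 [-1.77 -0.37]
side cor1 [-1.26 -0.17]
top cor2 [-0.65  0.32]
side cor2 [0.14 0.79]
top cor3 [0.86 0.27]
side cor3 [0.08 0.75]
top es [0.52 0.05]
side es [ 0.84 -0.69]
top cap [ 0.04 -0.03]
side cap [-0.01  0.12]
top plate [0.28 0.01]
side plate [-0.2   0.45]
cap [496.2 -49.8  85.3]
grip [466.2 147.   92.2]
es [606.3 -39.6 120.9]
top depth err [-0.1 -0.2  2.2]
side depth err [-0.6  2.1  1.6]
0 [[174.0, 391.0], [351.0, 327.0], [240.0, 449.0], [437.0, 316.0]]
0.1 [[177.0, 387.0], [349.0, 324.0], [237.0, 452.0], [439.0, 319.0]]
0.2 [[180.0, 385.0], [347.0, 321.0], [234.0, 455.0], [440.0, 322.0]]
0.3 [[184.0, 382.0], [346.0, 318.0], [230.0, 457.0], [442.0, 325.0]]
```

```bash
cat > plan.py <<'E'
from fit import *
from scipy.spatial.transform import Rotation as Rn
q=np.load('q.npy')
def frame(t):  # tool z into panel, x along bar direction t (rad left of upslope)
    Rz=Rn.from_euler('z',q[2]).as_matrix();M=np.array([[ca,0,-sa],[0,1,0],[sa,0,ca]])
    x=Rz@M@np.array([np.cos(t),np.sin(t),0]);z=-Rz@M@np.array([0,0,1.]);return np.c_[x,np.cross(z,x),z]
def go(s,y,h,t,flip):
    st=arm.read_state();R0=Rn.from_quat(st['ee_rot']).as_matrix();Rt=frame(t)
    if flip: Rt=Rt@np.diag([-1,-1,1])
    X=W(q,P(s,y,h));r=Rn.from_matrix(R0.T@Rt).as_rotvec()
    print('xyz cm',(R0.T@(X-st['position'])/10).round(2).tolist(),'rot',r.round(3).tolist(),'target',X.round(1),'now',st['position'].round(1),'clk',st['clock'],'j',st['joints'].round(2).tolist())
def local():
    st=arm.read_state();F=frame(0);n=-F[:,2];o=W(q,P(0,0,0));d=st['position']-o
    Rt=Rn.from_quat(st['ee_rot']).as_matrix();Rl=F.T@Rt
    print('clk',round(st['clock'],2),'panel s,y,h',(d@F[:,0]).round(1),(-d@F[:,1]).round(1),(d@n).round(1),'F tool',(Rt.T@st['contact_force']).round(1),'torq tool',(Rt.T@st['wrist_torque']).round(2),'w',round(st['gripper_width'],1),'tilt',np.degrees(np.arccos(Rl[2,2])).round(2),'t',np.arctan2(-Rl[1,0],Rl[0,0]).round(3),'j6',st['joints'][5].round(2))
E
python3 - <<'E'
from plan import *
for f in(0,1): go(q[5],q[6],110,.38,f)
local()
d=np.load('pics/top.npz')['d']; print(world('top',155,275,d[275,155]))
E
```

```text
xyz cm [-47.13, 64.47, 5.92] rot [-0.291, -0.066, 2.797] target [449.5 143.4 172.4] now [ 164.1 -602.6  230.4] clk 0.1 j [-1.05, 0.39, 0.01, -0.0, -1.19, -0.26]
xyz cm [-47.13, 64.47, 5.92] rot [0.047, -0.205, -0.33] target [449.5 143.4 172.4] now [ 164.1 -602.6  230.4] clk 0.1 j [-1.05, 0.39, 0.01, -0.0, -1.19, -0.26]
clk 0.1 panel s,y,h -452.0 -566.9 258.0 F tool [0.3 0.3 0.2] torq tool [ 0.03 -0.01 -0.05] w 85.1 tilt 12.01 t -3.091 j6 -0.26
[575.33428397 355.35903319  10.50984579]
```

Emit:
move_arm(
  moves=[
    {"gripper":0.0,"xyz":[-5.9,8.1,0],"angular":[0,0,0]},
    {"gripper":0.0,"xyz":[-11.8,16.1,0],"angular":[0,0,0]},
    {"gripper":0.0,"xyz":[-17.7,24.2,0],"angular":[0,0,0]},
    {"gripper":0.0,"xyz":[-23.6,32.3,0],"angular":[0,0,0]},
    {"gripper":0.0,"xyz":[-29.5,40.3,0],"angular":[0,0,0]},
    {"gripper":0.0,"xyz":[-47.1,64.5,1],"angular":[0.047,-0.205,-0.33]},
    {"gripper":0.0,"xyz":[-47.1,64.5,1],"angular":[0.047,-0.205,-0.33]},
    {"gripper":0.0,"xyz":[-47.1,64.5,1],"angular":[0.047,-0.205,-0.33]},
    {"gripper":0.0,"xyz":[-47.1,64.5,1],"angular":[0.047,-0.205,-0.33]},
    {"gripper":0.0,"xyz":[-47.1,64.5,1],"angular":[0.047,-0.205,-0.33]},
  ],
)

```text
clock: 1.35
position: [387.2, -17.3, 225.2]
ee_rot: [-0.293, 0.95, -0.01, 0.105]
contact_force: [1.8, -0.7, 0.2]
gripper_width: 42.7
```

```bash
python3 -c "
from plan import *
go(q[5],q[6],110,.38,1);local()"
```

```text
xyz cm [-12.97, 10.27, 7.14] rot [-0.002, 0.001, 0.001] target [449.5 143.4 172.4] now [387.2 -17.3 225.2] clk 1.35 j [0.42, -0.15, -0.67, 0.06, -0.84, -1.42]
clk 1.35 panel s,y,h -117.0 -43.2 181.5 F tool [-1.1 -1.6  0.1] torq tool [0.02 0.33 0.01] w 42.7 tilt 0.13 t -2.76 j6 -1.42
```

Emit:
move_arm(
  moves=[
    {"gripper":0.0,"xyz":[-4.3,3.4,1.5],"angular":[0,0,0]},
    {"gripper":0.0,"xyz":[-8.6,6.8,3],"angular":[0,0,0]},
    {"gripper":0.0,"xyz":[-13,10.3,4.5],"angular":[0,0,0]},
    {"gripper":0.0,"xyz":[-13,10.3,7.1],"angular":[0,0,0]},
    {"gripper":0.0,"xyz":[-13,10.3,7.1],"angular":[0,0,0]},
    {"gripper":0.0,"xyz":[-13,10.3,7.1],"angular":[0,0,0]},
    {"gripper":0.0,"xyz":[-13,10.3,7.1],"angular":[0,0,0]},
  ],
)

```text
clock: 2.22
position: [449.9, 141.3, 173.4]
ee_rot: [-0.292, 0.951, -0.009, 0.105]
contact_force: [-0.2, -1.1, 0.8]
gripper_width: 42.6
```

Run:
```python
from plan import *
go(q[5],q[6],70,.38,1);local()
im,_=snap('side'); t,_=snap('top')
a=cv2.resize(im[170:370,275:475],(560,560),interpolation=cv2.INTER_CUBIC); cv2.imwrite('pics/c3.png',a)
```

```text
xyz cm [-0.06, 0.21, 4.1] rot [-0.002, 0.001, -0.0] target [457.6 145.1 133.3] now [449.9 141.3 173.4] clk 2.225 j [0.71, 0.08, -0.64, 0.16, -0.67, -1.81]
clk 2.23 panel s,y,h -34.5 98.3 111.0 F tool [ 0.6 -0.9 -0.9] torq tool [-0.19  0.42  0.01] w 42.6 tilt 0.14 t -2.762 j6 -1.81
```

View pics/c3.png

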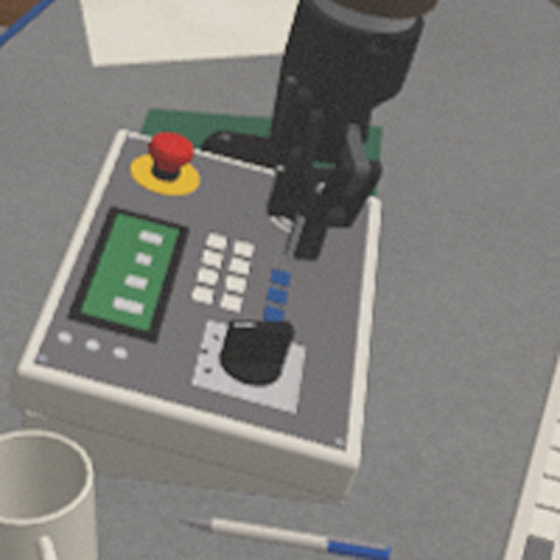

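Run:
```python
from plan import *
st=arm.read_state();print('tcp px crop',((pix('side',st['position'])-[275,170]+.5)*2.8-.5).round())
t=np.load('pics/top.npz')['im'];print(pix('top',st['position']).round(1))
```

```text
tcp px crop [289. 241.]
[253.6 335. ]
```

Emit:
move_arm(
  moves=[
    {"gripper":0.0,"xyz":[-0.06,0.2,2],"angular":[0,0,0]},
    {"gripper":0.0,"xyz":[-0.06,0.2,4],"angular":[0,0,0]},
    {"gripper":0.0,"xyz":[-0.06,0.2,5.5],"angular":[0,0,0]},
    {"gripper":0.0,"xyz":[-0.06,0.2,6.5],"angular":[0,0,0]},
    {"gripper":0.0,"xyz":[-0.06,0.2,6.5],"angular":[0,0,0]},
    {"gripper":0.0,"xyz":[-0.06,0.2,6.5],"angular":[0,0,0]},
  ],
)

```text
clock: 3.08
position: [462.6, 146.6, 109.3]
ee_rot: [-0.292, 0.95, -0.009, 0.105]
contact_force: [0.2, -0.2, -0.1]
gripper_width: 42.5
```

Run:
```python
from plan import *
local();go(q[5],q[6],12,.38,1)
im,_=snap('side'); t,_=snap('top')
a=cv2.resize(im[230:350,300:420],(560,560),interpolation=cv2.INTER_CUBIC); cv2.imwrite('pics/c4.png',a)
```

```text
clk 3.08 panel s,y,h -34.7 100.7 45.5 F tool [-0.  -0.2  0.1] torq tool [-0.12  0.36 -0.02] w 42.5 tilt 0.11 t -2.761 j6 -1.86
xyz cm [0.01, -0.02, 3.35] rot [-0.002, 0.0, 0.001] target [469.4 147.7  76.5] now [462.6 146.6 109.3] clk 3.075 j [0.7, 0.2, -0.72, 0.22, -0.48, -1.86]
```

View pics/c4.png

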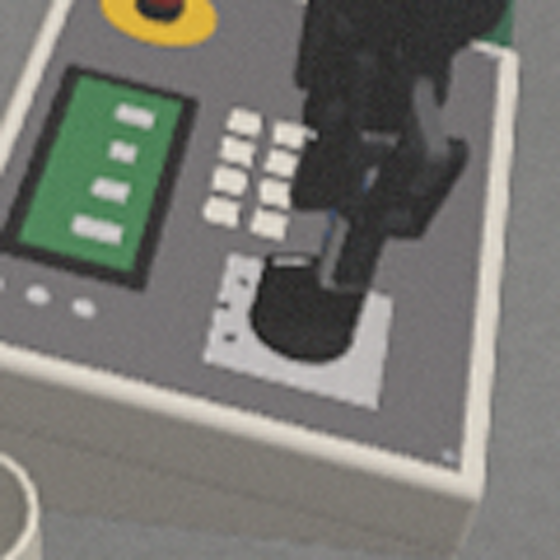

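The near finger sits just in front of the bar at (350,280), above its upper edge, and the bar runs from (270,260) to about (365,290). That matches the model, so I'll descend in steps and watch the force.

Emit:
move_arm(
  moves=[
    {"gripper":0.0,"xyz":[0,0,0.5],"angular":[0,0,0]},
    {"gripper":0.0,"xyz":[0,0,1.0],"angular":[0,0,0]},
    {"gripper":0.0,"xyz":[0,0,1.5],"angular":[0,0,0]},
    {"gripper":0.0,"xyz":[0,0,1.5],"angular":[0,0,0]},
  ],
)

```text
clock: 3.68
position: [465.0, 146.8, 93.3]
ee_rot: [-0.292, 0.951, -0.01, 0.103]
contact_force: [0.3, 0.3, -0.3]
gripper_width: 42.9
```

```bash
python3 -c "
from plan import *
local()"
```

```text
clk 3.67 panel s,y,h -35.6 100.3 29.3 F tool [-0.3  0.1  0.4] torq tool [-0.17  0.31 -0.01] w 42.9 tilt 0.18 t -2.761 j6 -1.87
```

Emit:
move_arm(
  moves=[
    {"gripper":0.0,"xyz":[0,0,0.6],"angular":[0,0,0]},
    {"gripper":0.0,"xyz":[0,0,1.2],"angular":[0,0,0]},
    {"gripper":0.0,"xyz":[0,0,1.6],"angular":[0,0,0]},
    {"gripper":0.0,"xyz":[0,0,1.6],"angular":[0,0,0]},
    {"gripper":-0.4,"xyz":[0,0,1.6],"angular":[0,0,0]},
    {"gripper":-0.4,"xyz":[0,0,1.6],"angular":[0,0,0]},
  ],
)

```text
clock: 4.42
position: [468.7, 147.8, 78.5]
ee_rot: [-0.292, 0.951, -0.01, 0.104]
contact_force: [0.0, -0.2, -0.3]
gripper_width: 25.2
```

```bash
python3 -c "
from plan import *
local()"
```

```text
clk 4.42 panel s,y,h -35.0 100.6 14.1 F tool [ 0.1 -0.1  0.3] torq tool [-0.2   0.39  0.03] w 25.2 tilt 0.11 t -2.761 j6 -1.9
```

Emit:
move_arm(
  moves=[
    {"gripper":-0.6,"xyz":[0,0,0.1],"angular":[0,0,0]},
    {"gripper":-0.7,"xyz":[0,0,0.1],"angular":[0,0,0]},
    {"gripper":-0.8,"xyz":[0,0,0.1],"angular":[0,0,0]},
    {"gripper":-0.8,"xyz":[0,0,0.1],"angular":[0,0,0]},
  ],
)

```text
clock: 4.92
position: [468.6, 148.0, 77.5]
ee_rot: [-0.293, 0.951, -0.009, 0.104]
contact_force: [-5.3, 2.6, 4.0]
gripper_width: 10.9
```

```bash
python3 -c "
from plan import *
local()"
```

```text
clk 4.92 panel s,y,h -35.2 100.8 13.1 F tool [ 2.1  4.8 -4.8] torq tool [-1.59  0.89  0.11] w 10.9 tilt 0.1 t -2.761 j6 -1.9
```

Emit:
move_arm(
  moves=[
    {"gripper":-0.9,"xyz":[0,0,0],"angular":[0,0,0.03]},
    {"gripper":-0.9,"xyz":[0,0,0],"angular":[0,0,0.1]},
    {"gripper":-0.9,"xyz":[0,0,0],"angular":[0,0,0.2]},
    {"gripper":-0.9,"xyz":[0,0,0],"angular":[0,0,0.3]},
    {"gripper":-0.9,"xyz":[0,0,0],"angular":[0,0,0.4]},
    {"gripper":-0.9,"xyz":[0,0,0],"angular":[0,0,0.5]},
    {"gripper":-0.9,"xyz":[0,0,0],"angular":[0,0,0.6]},
    {"gripper":-0.9,"xyz":[0,0,0],"angular":[0,0,0.7]},
    {"gripper":-0.9,"xyz":[0,0,0],"angular":[0,0,0.8]},
    {"gripper":-0.9,"xyz":[0,0,0],"angular":[0,0,0.8]},
  ],
)

```text
clock: 6.18
position: [468.5, 148.4, 77.5]
ee_rot: [0.101, 0.989, 0.032, 0.1]
contact_force: [-6.0, 5.4, 3.9]
gripper_width: 10.9
```

```bash
python3 -c "
from plan import *
local()"
```

```text
clk 6.17 panel s,y,h -35.3 101.1 13.1 F tool [ 6.1  4.4 -4.8] torq tool [-0.85  2.25  0.04] w 10.9 tilt 0.08 t 2.722 j6 -2.7
```

Emit:
move_arm(
  moves=[
    {"gripper":-0.9,"xyz":[0,0,0],"angular":[0,0,0.05]},
    {"gripper":-0.9,"xyz":[0,0,0],"angular":[0,0,0.1]},
    {"gripper":-0.9,"xyz":[0,0,0],"angular":[0,0,0.15]},
    {"gripper":-0.9,"xyz":[0,0,0],"angular":[0,0,0.18]},
    {"gripper":-0.9,"xyz":[0,0,0],"angular":[0,0,0.18]},
  ],
)

```text
clock: 6.8
position: [468.5, 148.4, 77.5]
ee_rot: [0.189, 0.976, 0.041, 0.096]
contact_force: [-6.4, 5.6, 3.1]
gripper_width: 11.0
```

```bash
python3 -c "
from plan import *
local()"
```

```text
clk 6.8 panel s,y,h -35.2 101.2 13.1 F tool [ 7.4  3.2 -4.1] torq tool [-0.52  2.4   0.02] w 11.0 tilt 0.08 t 2.543 j6 -2.88
```

Emit:
move_arm(
  moves=[
    {"gripper":-0.9,"xyz":[0,0,0],"angular":[0,0,0.03]},
    {"gripper":-0.9,"xyz":[0,0,0],"angular":[0,0,0.05]},
    {"gripper":-0.9,"xyz":[0,0,0],"angular":[0,0,0.05]},
    {"gripper":-0.9,"xyz":[0,0,0],"angular":[0,0,0.05]},
  ],
)

```text
clock: 7.3
position: [468.5, 148.4, 77.5]
ee_rot: [0.211, 0.972, 0.043, 0.096]
contact_force: [-5.9, 4.0, 3.2]
gripper_width: 11.4
```

```bash
python3 -c "
from plan import *
local()"
```

```text
clk 7.3 panel s,y,h -35.2 101.2 13.1 F tool [ 6.4  1.7 -4.2] torq tool [-0.21  2.45 -0.93] w 11.4 tilt 0.12 t 2.498 j6 -2.93
```

The tool-z torque jumped to -0.93 Nm with the handle at about -0.6 rad, so the selector is at its end stop. I'll release and retract.

Emit:
move_arm(
  moves=[
    {"gripper":-0.6,"xyz":[0,0,0],"angular":[0,0,0]},
    {"gripper":0.0,"xyz":[0,0,0],"angular":[0,0,0]},
    {"gripper":0.0,"xyz":[0,0,0],"angular":[0,0,0]},
    {"gripper":0.0,"xyz":[0,0,0],"angular":[0,0,0]},
    {"gripper":0.0,"xyz":[0,0,-1.5],"angular":[0,0,0]},
    {"gripper":0.0,"xyz":[0,0,-4],"angular":[0,0,0]},
    {"gripper":0.0,"xyz":[0,0,-8],"angular":[0,0,0]},
    {"gripper":-1,"xyz":[0,0,-10],"angular":[0,0,0]},
    {"gripper":-1,"xyz":[0,0,-10],"angular":[0,0,0]},
    {"gripper":-1,"xyz":[0,0,-10],"angular":[0,0,0]},
  ],
)

```text
clock: 8.55
position: [447.9, 143.1, 174.2]
ee_rot: [0.214, 0.971, 0.042, 0.095]
contact_force: [-1.0, 0.9, -0.5]
gripper_width: 0.3
```

```bash
python3 -c "
from plan import *
local();go(q[3],q[4],70,0,1);go(q[3],q[4],70,0.5,1)"
```

```text
clk 8.55 panel s,y,h -35.9 100.4 112.1 F tool [1.4 0.4 0.3] torq tool [ 0.3   0.32 -0.01] w 0.3 tilt 0.18 t 2.492 j6 -2.84
xyz cm [-10.99, -16.59, 4.27] rot [-0.003, -0.001, -0.649] target [486.9 -51.8 130.3] now [447.9 143.1 174.2] clk 8.55 j [0.72, 0.08, -0.64, 0.16, -0.68, -2.84]
xyz cm [-10.99, -16.59, 4.27] rot [-0.003, -0.001, -1.149] target [486.9 -51.8 130.3] now [447.9 143.1 174.2] clk 8.55 j [0.72, 0.08, -0.64, 0.16, -0.68, -2.84]
```

Emit:
move_arm(
  moves=[
    {"gripper":-1,"xyz":[-2.7,-4.1,0],"angular":[0,0,-0.1]},
    {"gripper":-1,"xyz":[-5.5,-8.3,0],"angular":[0,0,-0.25]},
    {"gripper":-1,"xyz":[-8.2,-12.4,0],"angular":[0,0,-0.4]},
    {"gripper":-1,"xyz":[-11,-16.6,0],"angular":[0,0,-0.55]},
    {"gripper":-1,"xyz":[-11,-16.6,1.5],"angular":[0,0,-0.65]},
    {"gripper":-1,"xyz":[-11,-16.6,4.3],"angular":[0,0,-0.65]},
    {"gripper":-1,"xyz":[-11,-16.6,6.2],"angular":[0,0,-0.65]},
    {"gripper":-1,"xyz":[-11,-16.6,6.2],"angular":[0,0,-0.65]},
    {"gripper":-1,"xyz":[-11,-16.6,6.2],"angular":[0,0,-0.65]},
  ],
)

```text
clock: 9.68
position: [491.5, -50.7, 112.1]
ee_rot: [-0.108, 0.989, 0.01, 0.104]
contact_force: [-0.2, 0.0, -0.9]
gripper_width: 0.1
```

Run:
```python
from plan import *
local();go(q[3],q[4],27,0,1)
im,_=snap('side'); t,_=snap('top')
a=cv2.resize(im[200:340,300:440],(560,560),interpolation=cv2.INTER_CUBIC);b=cv2.resize(t[270:360,220:280],None,fx=4,fy=4,interpolation=cv2.INTER_CUBIC)
a=cv2.hconcat([a,cv2.copyMakeBorder(b,0,200,0,0,cv2.BORDER_CONSTANT)]);cv2.imwrite('pics/c5.png',a)
```

```text
clk 9.68 panel s,y,h -47.9 -98.2 51.2 F tool [0.4 0.1 0.8] torq tool [-0.04  0.43  0.01] w 0.1 tilt 0.14 t -3.141 j6 -1.59
xyz cm [0.08, -0.01, 2.42] rot [-0.002, -0.001, 0.001] target [495.6 -49.9  88.3] now [491.5 -50.7 112.1] clk 9.675 j [0.23, 0.21, -0.62, 0.01, -0.53, -1.59]
```

View pics/c5.png

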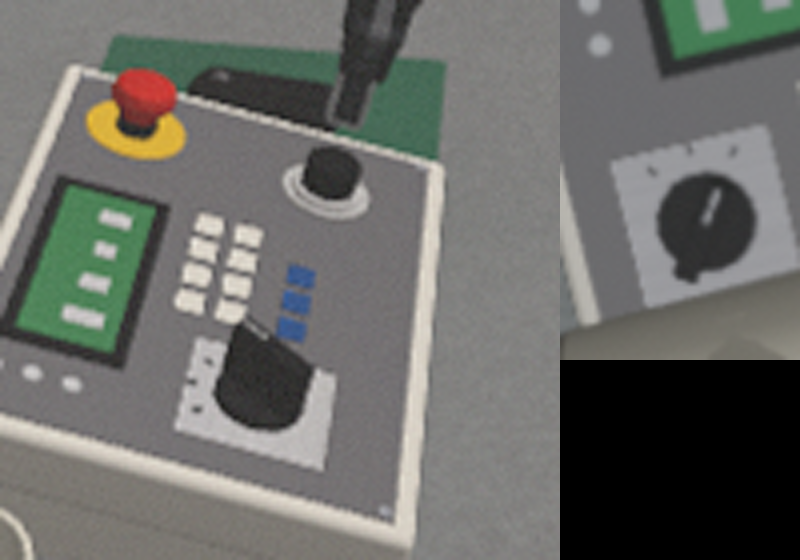

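The selector's mark now points to the right-hand tick. The shut fingertips at (347,125) stand above the cap at (333,160), so I'll lower onto it.

Emit:
move_arm(
  moves=[
    {"gripper":-1,"xyz":[0.05,0,0.8],"angular":[0,0,0]},
    {"gripper":-1,"xyz":[0.1,0,1.6],"angular":[0,0,0]},
    {"gripper":-1,"xyz":[0.1,0,2.1],"angular":[0,0,0]},
    {"gripper":-1,"xyz":[0.1,0,2.1],"angular":[0,0,0]},
    {"gripper":-1,"xyz":[0.1,0,2.1],"angular":[0,0,0]},
  ],
)

```text
clock: 10.4
position: [494.9, -49.9, 91.5]
ee_rot: [-0.108, 0.989, 0.01, 0.104]
contact_force: [-0.2, 0.3, 0.1]
gripper_width: 0.1
```

```bash
python3 -c "
from plan import *
local()"
```

```text
clk 10.4 panel s,y,h -48.8 -98.2 30.4 F tool [ 0.1  0.3 -0.1] torq tool [-0.02  0.35  0.03] w 0.1 tilt 0.13 t -3.141 j6 -1.59
```

Emit:
move_arm(
  moves=[
    {"gripper":-1,"xyz":[0,0,0.2],"angular":[0,0,0]},
    {"gripper":-1,"xyz":[0,0,0.4],"angular":[0,0,0]},
    {"gripper":-1,"xyz":[0,0,0.4],"angular":[0,0,0]},
  ],
)

```text
clock: 10.78
position: [495.5, -49.8, 87.5]
ee_rot: [-0.108, 0.989, 0.01, 0.104]
contact_force: [0.2, 0.7, 0.1]
gripper_width: -0.2
```

```bash
python3 -c "
from plan import *
local()"
```

```text
clk 10.78 panel s,y,h -49.0 -98.2 26.2 F tool [-0.3  0.6 -0.1] torq tool [ 0.01  0.43 -0.  ] w -0.2 tilt 0.12 t -3.141 j6 -1.59
```

Emit:
move_arm(
  moves=[
    {"gripper":-1,"xyz":[0,0,0.1],"angular":[0,0,0]},
    {"gripper":-1,"xyz":[0,0,0.2],"angular":[0,0,0]},
    {"gripper":-1,"xyz":[0,0,0.2],"angular":[0,0,0]},
  ],
)

```text
clock: 11.15
position: [496.0, -49.7, 85.6]
ee_rot: [-0.108, 0.989, 0.01, 0.104]
contact_force: [0.1, 0.0, 0.4]
gripper_width: -0.2
```

```bash
python3 -c "
from plan import *
local()"
```

```text
clk 11.15 panel s,y,h -48.9 -98.2 24.3 F tool [-0.2  0.  -0.4] torq tool [ 0.02  0.38 -0.01] w -0.2 tilt 0.12 t -3.141 j6 -1.59
```

Emit:
move_arm(
  moves=[
    {"gripper":-1,"xyz":[0,0,0.1],"angular":[0,0,0]},
    {"gripper":-1,"xyz":[0,0,0.2],"angular":[0,0,0]},
    {"gripper":-1,"xyz":[0,0,0.2],"angular":[0,0,0]},
  ],
)

```text
clock: 11.52
position: [496.4, -49.6, 83.8]
ee_rot: [-0.108, 0.989, 0.01, 0.104]
contact_force: [-0.6, -0.2, 2.1]
gripper_width: 0.0
```

```bash
python3 -c "
from plan import *
local()"
```

```text
clk 11.53 panel s,y,h -48.9 -98.2 22.4 F tool [ 0.2 -0.1 -2.2] torq tool [-0.07  0.54 -0.01] w 0.0 tilt 0.12 t -3.141 j6 -1.59
```

Emit:
move_arm(
  moves=[
    {"gripper":-1,"xyz":[0,0,0.1],"angular":[0,0,0]},
    {"gripper":-1,"xyz":[0,0,0.2],"angular":[0,0,0]},
    {"gripper":-1,"xyz":[0,0,0.3],"angular":[0,0,0]},
    {"gripper":-1,"xyz":[0,0,0.3],"angular":[0,0,0]},
  ],
)

```text
clock: 12.02
position: [497.1, -49.5, 80.8]
ee_rot: [-0.108, 0.989, 0.01, 0.104]
contact_force: [-0.6, 0.1, 3.1]
gripper_width: 0.0
```

```bash
python3 -c "
from plan import *
local()"
```

```text
clk 12.03 panel s,y,h -48.8 -98.2 19.4 F tool [-0.1  0.2 -3.1] torq tool [-0.14  0.59  0.  ] w 0.0 tilt 0.12 t -3.141 j6 -1.59
```

Emit:
move_arm(
  moves=[
    {"gripper":-1,"xyz":[0,0,0.08],"angular":[0,0,0]},
    {"gripper":-1,"xyz":[0,0,0.16],"angular":[0,0,0]},
    {"gripper":-1,"xyz":[0,0,0.16],"angular":[0,0,0]},
  ],
)

```text
clock: 12.4
position: [497.4, -49.4, 79.6]
ee_rot: [-0.108, 0.989, 0.01, 0.104]
contact_force: [-3.2, 0.3, 6.6]
gripper_width: 0.0
```

```bash
python3 -c "
from plan import *
local()"
```

```text
clk 12.4 panel s,y,h -48.8 -98.3 18.1 F tool [ 1.7  0.9 -7.1] torq tool [-0.32  0.85 -0.02] w 0.0 tilt 0.13 t -3.141 j6 -1.59
```

That reads 7.1 N with motion stalled, which is the first stop (between 5 and 10 N). I'll hold for more than 2 s.

Emit:
move_arm(
  moves=[
    {"gripper":-1,"xyz":[0,0,0],"angular":[0,0,0]},
    {"gripper":-1,"xyz":[0,0,0],"angular":[0,0,0]},
    {"gripper":-1,"xyz":[0,0,0],"angular":[0,0,0]},
    {"gripper":-1,"xyz":[0,0,0],"angular":[0,0,0]},
  ],
)

```text
clock: 12.9
position: [497.3, -49.4, 79.6]
ee_rot: [-0.108, 0.989, 0.01, 0.104]
contact_force: [-3.6, 0.6, 6.6]
gripper_width: 0.2
```

```bash
python3 -c "
from plan import *
local()"
```

```text
clk 12.9 panel s,y,h -48.8 -98.2 18.1 F tool [ 2.   1.3 -7.2] torq tool [-0.24  0.92  0.02] w 0.2 tilt 0.13 t -3.141 j6 -1.59
```

Emit:
move_arm(
  moves=[
    {"gripper":-1,"xyz":[0,0,0],"angular":[0,0,0]},
    {"gripper":-1,"xyz":[0,0,0],"angular":[0,0,0]},
    {"gripper":-1,"xyz":[0,0,0],"angular":[0,0,0]},
    {"gripper":-1,"xyz":[0,0,0],"angular":[0,0,0]},
    {"gripper":-1,"xyz":[0,0,0],"angular":[0,0,0]},
    {"gripper":-1,"xyz":[0,0,0],"angular":[0,0,0]},
    {"gripper":-1,"xyz":[0,0,0],"angular":[0,0,0]},
    {"gripper":-1,"xyz":[0,0,0],"angular":[0,0,0]},
    {"gripper":-1,"xyz":[0,0,0],"angular":[0,0,0]},
    {"gripper":-1,"xyz":[0,0,0],"angular":[0,0,0]},
  ],
)

```text
clock: 14.15
position: [497.3, -49.5, 79.6]
ee_rot: [-0.108, 0.989, 0.01, 0.104]
contact_force: [-3.2, 1.0, 7.5]
gripper_width: 0.2
```

Emit:
move_arm(
  moves=[
    {"gripper":-1,"xyz":[0,0,0],"angular":[0,0,0]},
    {"gripper":-1,"xyz":[0,0,0],"angular":[0,0,0]},
    {"gripper":-1,"xyz":[0,0,0],"angular":[0,0,0]},
    {"gripper":-1,"xyz":[0,0,0],"angular":[0,0,0]},
    {"gripper":-1,"xyz":[0,0,0],"angular":[0,0,0]},
    {"gripper":-1,"xyz":[0,0,0],"angular":[0,0,0]},
    {"gripper":-1,"xyz":[0,0,0],"angular":[0,0,0]},
    {"gripper":-1,"xyz":[0,0,0],"angular":[0,0,0]},
  ],
)

```text
clock: 15.15
position: [497.3, -49.4, 79.6]
ee_rot: [-0.108, 0.989, 0.01, 0.104]
contact_force: [-1.6, -0.1, 7.2]
gripper_width: 0.3
```

```bash
python3 -c "
from plan import *
local()"
```

```text
clk 15.15 panel s,y,h -48.8 -98.3 18.1 F tool [ 0.   0.3 -7.3] torq tool [-0.3   0.91 -0.02] w 0.3 tilt 0.13 t -3.141 j6 -1.59
```

Emit:
move_arm(
  moves=[
    {"gripper":-1,"xyz":[0,0,0.15],"angular":[0,0,0]},
    {"gripper":-1,"xyz":[0,0,0.3],"angular":[0,0,0]},
    {"gripper":-1,"xyz":[0,0,0.45],"angular":[0,0,0]},
    {"gripper":-1,"xyz":[0,0,0.55],"angular":[0,0,0]},
    {"gripper":-1,"xyz":[0,0,0.55],"angular":[0,0,0]},
  ],
)

```text
clock: 15.78
position: [498.4, -49.2, 74.6]
ee_rot: [-0.108, 0.989, 0.01, 0.104]
contact_force: [-5.2, 0.6, 12.5]
gripper_width: -0.1
```

```bash
python3 -c "
from plan import *
local()"
```

```text
clk 15.78 panel s,y,h -48.8 -98.3 13.0 F tool [  2.2   1.7 -13.3] torq tool [-0.5   1.17  0.02] w -0.1 tilt 0.13 t -3.14 j6 -1.59
```

Travel is 5.1 mm at 13.3 N, so about 1 mm remains.

Emit:
move_arm(
  moves=[
    {"gripper":-1,"xyz":[0,0,0.08],"angular":[0,0,0]},
    {"gripper":-1,"xyz":[0,0,0.14],"angular":[0,0,0]},
    {"gripper":-1,"xyz":[0,0,0.14],"angular":[0,0,0]},
    {"gripper":-1,"xyz":[0,0,0.14],"angular":[0,0,0]},
  ],
)

```text
clock: 16.27
position: [498.6, -49.2, 73.6]
ee_rot: [-0.108, 0.989, 0.01, 0.104]
contact_force: [-7.1, -0.0, 13.6]
gripper_width: 0.1
```

```bash
python3 -c "
from plan import *
local()"
```

```text
clk 16.27 panel s,y,h -48.8 -98.3 12.0 F tool [  3.9   1.5 -14.8] torq tool [-0.7   1.34 -0.  ] w 0.1 tilt 0.13 t -3.14 j6 -1.59
```

Emit:
move_arm(
  moves=[
    {"gripper":-1,"xyz":[0,0,0.03],"angular":[0,0,0]},
    {"gripper":-1,"xyz":[0,0,0.06],"angular":[0,0,0]},
    {"gripper":-1,"xyz":[0,0,0.06],"angular":[0,0,0]},
    {"gripper":-1,"xyz":[0,0,0.06],"angular":[0,0,0]},
  ],
)

```text
clock: 16.77
position: [498.7, -49.2, 73.5]
ee_rot: [-0.108, 0.989, 0.01, 0.104]
contact_force: [-9.2, 0.2, 18.7]
gripper_width: -0.1
```

```bash
python3 -c "
from plan import *
local()"
```

```text
clk 16.77 panel s,y,h -48.7 -98.3 11.9 F tool [  4.8   2.1 -20.2] torq tool [-0.85  1.66 -0.02] w -0.1 tilt 0.14 t -3.14 j6 -1.59
```

The cap moved only 0.1 mm more while the force rose to 20 N, so it's at the bottom. One last look before I hand in.

Run:
```python
from plan import *
im,_=snap('side');cv2.imwrite('pics/end.png',im[180:420,230:550].repeat(2,0).repeat(2,1));local()
```

```text
clk 16.82 panel s,y,h -48.7 -98.3 11.9 F tool [  3.7   2.6 -20.3] torq tool [-0.83  1.7   0.04] w 0.0 tilt 0.14 t -3.14 j6 -1.59
```

View pics/end.png

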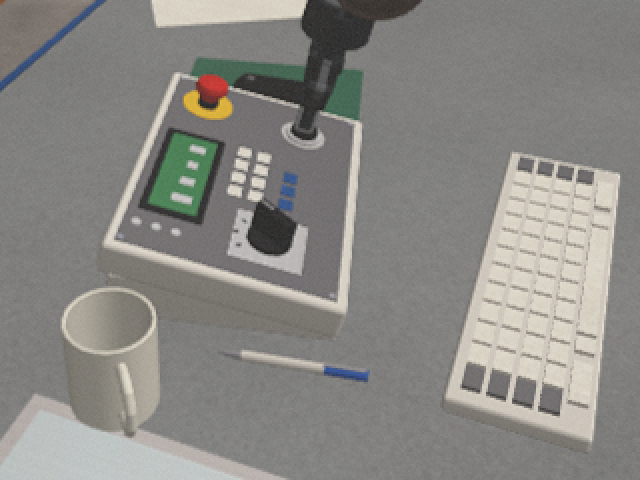

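The button is sunk under the fingertips at (305,130) and the selector is at ready. The e-stop stands free, and the mug, pen and mouse look undisturbed.

```bash
python3 -c "
from bench import arm
print(arm.job_done())"
```

```text
the job is handed in; nothing more can be done
None
```

The exposure was made in the order asked, and I handed the job in at about 17 s with the arm still holding the button fully down.

- **Selector:** I turned it clockwise until it met its end stop. The torque rose to about 0.9 Nm with the handle at about 0.6 rad to the right, and a picture after release showed it staying at ready.
- **First stop:** I held the button there at about 7 N for 2.75 s, with no movement during the hold.
- **Pressed through:** I pressed it a further 6.2 mm to the bottom. In the last step the cap moved only 0.1 mm while the push rose to 20 N.
- **Side force:** The final push also carries about 4–5 N of sideways force on the cap.
- **Surroundings:** In the last side picture the emergency stop stands free, and the mug, pen and mouse look undisturbed. I judged that by eye and did not measure it.
- **Disagreement:** The depth readings put the panel about 2 mm higher than my fit from the two pictures. I allowed for this by going by contact force rather than computed height.

No check failed.

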